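# Present an offset lever level over its fixture

### The arm

A 6-joint arm with a two-finger parallel gripper is mounted at the origin on a cart in front of the work surface, level with it; the furniture and walls round the work are solid. World frame = base frame: x ahead of the robot, y to its left, z up, the work surface at z = 0. Lengths are in mm, angles in rad, forces in N, time in s.
With the tool pointing down it reaches from about 300 to 775 mm from the base axis. Payload 14.6 kg.
Tool frame: the origin (TCP) lies midway between the tips of the shut fingers; the grasp point (between the pads) lies manip.grasp_offset behind it (manip.grasp_offset is the distance from the TCP to the grasp point, in mm); z points along the fingers, y is the direction in which the jaws open and shut (so a half turn about z gives the same grasp; the last joint's range is limited). The gripper opens to 94 mm and grips with 3 to 60 N. Pads are 16 mm wide; open, the fingers measure 119 mm over their backs; the gripper's body (75 mm by 177 mm) begins 78 mm behind the grasp point.
Start: joints at [1.225, 0.3, 1.521, -0, 1.321, -0.067], TCP at [151.359, 528.753, 205.446] pointing down, gripper open.
Joint ranges: [-3.03, 3.03], [-0.79, 2.21], [0.23, 2.52], [-1.04, 4.18], [0, 3.07], [-2.55, 2.55]. Speed limits (rad/s): [2.22, 2.22, 2.57, 3.14, 3.14, 3.14].

### API

Orientations are given as [roll, pitch, yaw] about the fixed x, y, z axes, in that order (R = Rz(yaw) Ry(pitch) Rx(roll)).
In Python, from cell import monitor, vision, order, manip gives the robot as it stands.
- The arm moves only by the shell command python3 -m jog 'ROWS' [FORCE]. ROWS is JSON, a list of rows, each a list of 7 numbers: the shift along the tool's x, y, z in cm, then the turn, a rotation vector about the tool's x, y, z in rad, then the opening in per cent of the stroke, from 0 (shut) to 100 (fully open). In form: [[tx, ty, tz, rx, ry, rz, jaw], ...]. A call has 1 to 8 rows; each row shifts and turns the commanded pose from where the row before left it, along the tool's axes as they then stand; what a row does not reach is not made up. A row lasts 1/10 s, in which the tool goes at most 50 mm and 8.59 degrees, less where a joint would pass 70% of its speed; a pose out of reach is approached as far as the arm can. A call is refused whole if a number of a shift passes 5 or a number of a turn 0.15, either way. A call with a gripper value outside its range is refused whole. The fingers move at their own pace and stop on an object; FORCE is the grip in N (left out, the last holds). Time passes only in rows, so rows that do not move let the fingers close. It gives the time, the measured TCP pose, the force and the opening at its end, in the units of the state.
- monitor.read_state(): the state, without advancing time (a new reading comes with each control period).
- vision.camera(name): name is "side" or "top" or "wrist"; returns a dict with "color" (384x512x3 uint8, blue, green, red), "fx", "fy", "cx", "cy" (pixels), "distortion" ([k1, k2, p1, p2, k3] as OpenCV has them; the pictures are not rectified), "cam_to_world" (4x4, takes a point from camera to world coordinates); the wrist camera has in their place "tool_from_camera" (4x4, takes a point from camera to tool coordinates, whose origin is the TCP and whose axes are the flange's). Camera axes: x right, y down, z forward; pixel columns grow to the right and rows downward; lengths in mm; the calibration is good to about 2 mm. A picture is of the moment at which its call begins: read the wrist's pose just before it. There is no depth.
- order.sign_off(): hands the job in, once; it reports no verdict.
The state is a dict: "clock": time; "joints": joint angles; "qd": joint speeds; "effort": joint torques, N m; "eef_pos": TCP position; "eef_rot": TCP orientation; "wrist_force": force on the tool from outside, world axes, zero at the start; "moment": the same for the moment, N m; "finger_gap": finger opening in mm.
Only numpy, scipy, OpenCV 4.12 (cv2) and the standard library are available. Lean on these libraries where they do the work, as an engineer would, in place of code of your own. Each camera call takes 0.05 s, during which the arm holds its last target.

### The job

Swing the fixture's clamp strap right out to its stop, then pick up the offset lever (the casting with one big boss and a dog-leg to a small eye, not the straight link) at its balance point. Finish holding it level about 5 cm above its two seats, the hole of the big boss straight over the thick pin and the hole of the small eye straight over the thin pin; do not lower it onto the pins or let go, the program ends while the gripper holds it there. Leave the straight link and the loose things beside the work where they are.

Things in the scene. Friction and masses are not known exactly. Their poses are not given: they have to be found in the camera images.
- lever: loose dark cast-iron lever, 0.36-0.56 kg. Origin: under the big boss, on its hole's axis; z up. Boss: dia 40, 38 tall, hole 16, screw lug to y = -39. Straight arm along +x to x = 110 (12 wide, centred on y = 0, 12 to 28 above the boss's underside), then dog-leg to the eye (dia 24, 32 tall, hole 10) at x = 170, y = 22. Lies on boss and eye, arm 12 clear of the worktop; eye away from robot
- lever_balance (a point): the lever's balance point: in the straight arm, 53 mm from the big boss's axis toward the eye (lever frame x = 53, y = 0, z = 20); the lever's geometric middle is about 28 mm further out. Same axes as the lever
- lever_eye (a point): centre of the underside of the lever's small eye, on its hole's axis
- link: straight dark cast-iron link, not to be touched: two equal eyes (dia 26, height 28) 150 mm apart, straight bar between. Origin: under the centre of one eye, the other at x = +150. Lever and link may have changed places
- fixture: dark steel plate 230 x 130 x 12 mm fixed to the worktop, long side along its x, which points to the robot's right (yaw -1.8 to -1.35). Origin: on the worktop under the middle of its length, z up. In its frame (mm): thick pin x = -85, y = 0; thin pin x = 85, y = 22; strap's hinge post x = -10, y = -50. Each pin stands on a round seat whose top is 16 above the worktop, and rises 24 above the seat
- pin_big (a point): thick pin (diameter 13): point on its axis at the level of its seat's top; takes the hole of the lever's big boss. Axes as the fixture's
- pin_small (a point): thin pin (diameter 7.6): point on its axis at the level of its seat's top; takes the hole of the lever's small eye
- strap (a joint): angle of the steel clamp strap about its upright hinge, rad: 0 = along the fixture's +y, across the lever's place; grows clockwise from above, toward the fixture's +x (thin pin's end); stop at 1.65. Starts at 0 to 0.3. Friction holds it where left (about 1.5 N at the knob). Strap: 18 wide, 46 to 55 mm above the worktop
- strap_knob (a point): centre of the top of the upright black cylindrical knob near the strap's free end: diameter 16, 32 tall (55 to 87 mm above the worktop), 90 mm from the hinge axis; turns with the strap
- strap_hinge (a point): point on the strap's upright hinge axis, at the level of the strap's top (a 14 mm nut on it rises 5 mm higher)
- big_cap: bystander: blue round capacitor standing, diameter 25, height 44; origin under its centre
- spanner_8: bystander: small open spanner lying flat, 124 x 21 x 6; origin under its middle

How it is judged:
By the outcome, as a careful person would: the job done as asked, in the order asked, and still so for the second after the job is handed in, while the arm keeps its last pose, push and grip.
It also fails if it takes over 50 s, if anything falls off the work surface, if the arm or the gripper's body presses on something with over 40 N, if the wrist force passes 120 N, or if a joint passes its speed limit or range.

## Working session

There is one attempt and no reset: what is moved stays moved. The work goes in short steps, Python scripts to look and compute and a shell command to move; the robot and the scene stay as the last step left them, time stands still between calls to the robot, and variables do not carry over. Pictures are saved under pics/ and viewed, and the job is handed in when it is done.

```bash
ls; mkdir -p pics; python3 - <<'E'
from cell import monitor, vision, order, manip
import cv2, numpy as np
print(monitor.read_state()); print(manip.grasp_offset)
for n in ["side","top","wrist"]:
    c=vision.camera(n); cv2.imwrite(f"pics/{n}0.png",c["color"])
    print(n,{k:(np.round(v,3).tolist() if not np.isscalar(v) else v) for k,v in c.items() if k!="color"})
E
```

```text
pics
{'clock': 0.0, 'joints': array([ 1.22542375e+00,  3.00452797e-01,  1.52158753e+00,  3.53210981e-05,
        1.32067553e+00, -6.65939012e-02]), 'qd': array([-0.00100552,  0.00033344, -0.00026689,  0.00038786, -0.00065104,
        0.00098637]), 'effort': array([-2.14758670e-04, -5.31811917e+01, -3.52731693e+01,  7.06837233e-02,
        2.44475668e-02, -1.32250907e-04]), 'eef_pos': array([151.25293505, 528.52475777, 204.89363715]), 'eef_rot': array([-3.14047422e+00, -1.08879190e-04,  2.86280515e+00]), 'wrist_force': array([ 0.15311502,  0.68178953, -0.29949536]), 'moment': array([-0.02961451,  0.02709837,  0.00943395]), 'finger_gap': 94.18793216998313}
18.8
side {'fx': 435.0153511661284, 'fy': 435.0153511661284, 'cx': 260.85598569263783, 'cy': 196.2501558319849, 'distortion': [-0.15, 0.0, 0.0, 0.0, 0.0], 'cam_to_world': [[0.816, -0.297, 0.495, -34.499], [-0.577, -0.392, 0.717, -804.401], [-0.019, -0.871, -0.491, 590.953], [0.0, 0.0, 0.0, 1.0]]}
top {'fx': 401.49538991710955, 'fy': 401.49538991710955, 'cx': 252.97301586918553, 'cy': 183.2046079389608, 'distortion': [-0.137, 0.0, 0.0, 0.0, 0.0], 'cam_to_world': [[0.028, -0.987, 0.161, 313.112], [-1.0, -0.028, -0.002, -48.033], [0.006, -0.161, -0.987, 1043.018], [0.0, 0.0, 0.0, 1.0]]}
wrist {'fx': 299.5775571723438, 'fy': 299.5775571723438, 'cx': 254.6299197004364, 'cy': 187.8685805566423, 'distortion': [-0.078, 0.0, 0.0, 0.0, 0.0], 'tool_from_camera': [[-0.0, -0.964, -0.267, 77.047], [1.0, -0.0, 0.0, 0.045], [-0.0, -0.267, 0.964, -177.992], [0.0, 0.0, 0.0, 1.0]]}
```

View pics/top0.png

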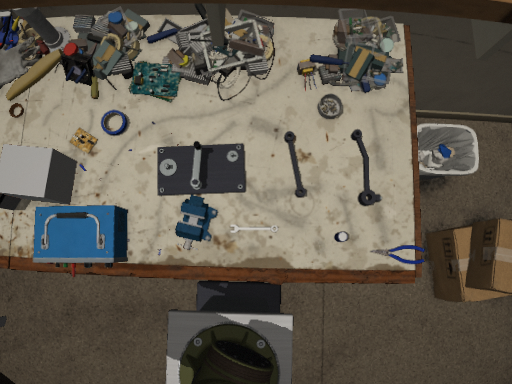

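View pics/side0.png

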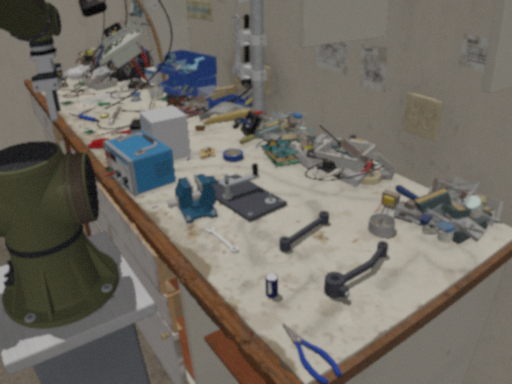

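View pics/wrist0.png

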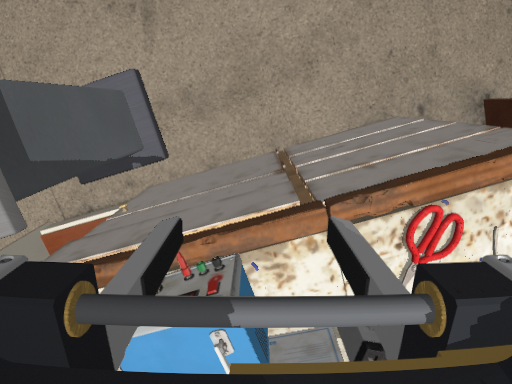

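The top view shows the fixture at about (200,168), with the strap pointing up to its knob at about (197,147). The link is at (290,135)-(300,192). The lever's boss is at (370,198) with its lug to the right, and its eye is at (357,134). I'll enlarge these areas to measure.

```bash
cat > h.py <<'E'
import cv2, numpy as np
from cell import monitor, vision, order, manip
from scipy.spatial.transform import Rotation as R
def K(c): return np.array([[c["fx"],0,c["cx"]],[0,c["fy"],c["cy"]],[0,0,1]])
def pose(c,st=None):
    if "cam_to_world" in c: return np.array(c["cam_to_world"])
    T=np.eye(4);T[:3,:3]=R.from_euler("xyz",st["eef_rot"]).as_matrix();T[:3,3]=st["eef_pos"]
    return T@np.array(c["tool_from_camera"])
def ray(c,uv,z,M):
    p=cv2.undistortPoints(np.array(uv,float).reshape(-1,1,2),K(c),np.array(c["distortion"])).reshape(-1,2)
    d=np.c_[p,np.ones(len(p))]@M[:3,:3].T
    o=M[:3,3]
    return o+d*((np.broadcast_to(z,len(p))-o[2])/d[:,2])[:,None]
def proj(c,P,M):
    Mi=np.linalg.inv(M)
    return cv2.projectPoints(np.array(P,float).reshape(-1,3),cv2.Rodrigues(Mi[:3,:3])[0],Mi[:3,3],K(c),np.array(c["distortion"]))[0].reshape(-1,2)
def crop(img,x0,y0,w,h,s,name):
    cv2.imwrite(name,cv2.resize(img[y0:y0+h,x0:x0+w],None,fx=s,fy=s,interpolation=cv2.INTER_CUBIC))
E
python3 - <<'E'
from h import *
c=vision.camera("top"); M=pose(c)
print(proj(c,[monitor.read_state()["eef_pos"]],M))
crop(c["color"],145,125,115,85,6,"pics/t_fix.png")
crop(c["color"],275,120,115,95,6,"pics/t_lev.png")
E
```

```text
[[-14.65740016 310.20800074]]
```

View pics/t_fix.png

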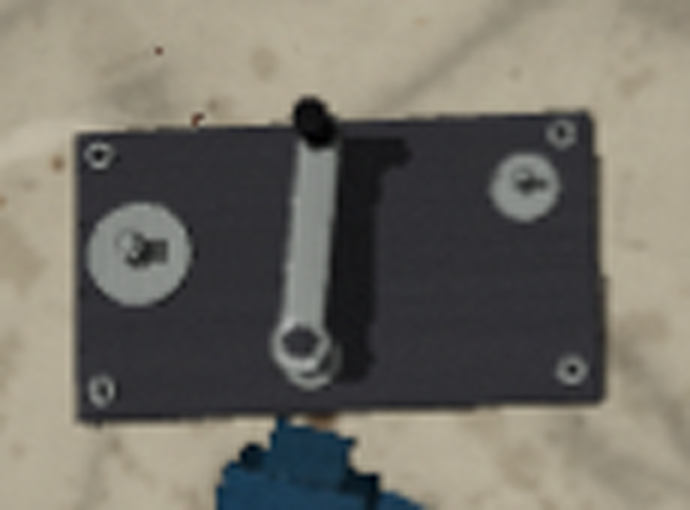

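View pics/t_lev.png

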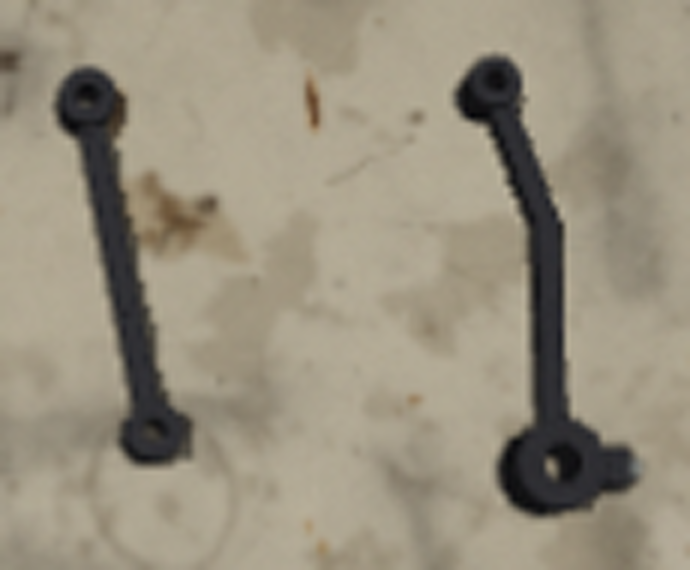

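The crops show these points clearly:
- **Seats:** big at crop (139,254), small at (524,187).
- **Strap:** hinge nut at (300,342), knob top at about (312,117).
- **Lever:** boss hole at (563,463), eye hole at (495,82).

Next I'll cast rays onto the known heights.

```bash
cat > m1.py <<'E'
from h import *
c=vision.camera("top"); M=pose(c); im=c["color"]
g=cv2.cvtColor(im,cv2.COLOR_BGR2GRAY)
f=lambda x,y,x0,y0:[x0+(x+.5)/6-.5,y0+(y+.5)/6-.5]
pts={"seatB":(f(139,254,145,125),16),"seatS":(f(524,187,145,125),16),"hinge":(f(300,342,145,125),60),"knob":(f(311,117,145,125),87),
"boss":(f(560,463,275,120),38),"eye":(f(495,82,275,120),32),
"c1":(f(77,136,145,125),12),"c2":(f(592,113,145,125),12),"c3":(f(605,401,145,125),12),"c4":(f(77,421,145,125),12),
"linkA":(f(152,433,275,120),28),"linkB":(f(87,96,275,120),28)}
W={}
for k,(uv,z) in pts.items():
    W[k]=ray(c,[uv],z,M)[0]; print(k,np.round(uv,1),W[k].round(1))
d=lambda a,b:np.linalg.norm((W[a]-W[b])[:2])
print("seat dist (171.4)",d("seatB","seatS"),"boss-eye 171.4",d("boss","eye"),"knob-hinge 90",d("knob","hinge"),"plate",d("c1","c2"),d("c3","c4"),d("c1","c4"),d("c2","c3"),"link",d("linkA","linkB"))
a0=np.arctan2(22,170)
for a,b in (("seatB","seatS"),("boss","eye")):
    v=(W[b]-W[a]); print(a,"yaw",np.arctan2(v[1],v[0])-a0)
v=W["c2"]-W["c1"];v2=W["c3"]-W["c4"];print("plate yaw",np.arctan2(v[1],v[0]),np.arctan2(v2[1],v2[0]))
y=np.arctan2((W["seatS"]-W["seatB"])[1],(W["seatS"]-W["seatB"])[0])-a0
Rz=np.array([[np.cos(y),-np.sin(y)],[np.sin(y),np.cos(y)]])
o=W["seatB"][:2]-Rz@[-85,0]; h=o+Rz@[-10,-50]
print("origin",o,"mid corners",np.mean([W[k][:2] for k in("c1","c2","c3","c4")],0),"hinge pred",h)
v=Rz.T@(W["knob"][:2]-h); print("knob in fix rel hinge",v,"angle",np.arctan2(v[0],v[1]))
E
python3 m1.py
```

```text
seatB [167.8 166.9] [517.4 175.   16. ]
seatS [231.9 155.8] [551.8   7.6  16. ]
hinge [194.6 181.6] [473.3  95.7  60. ]
knob [196.4 144.1] [562.4  92.2  87. ]
boss [367.9 196.8] [ 450.2 -344.3   38. ]
eye [357.1 133.2] [ 619.3 -320.6   32. ]
c1 [157.4 147.2] [570.8 207.2  12. ]
c2 [243.2 143.4] [587.1 -20.9  12. ]
c3 [245.4 191.4] [459.  -30.6  12. ]
c4 [157.4 194.8] [443.5 198.5  12. ]
linkA [299.9 191.8] [ 459.8 -170.3   28. ]
linkB [289.1 135.6] [ 607.7 -140.7   28. ]
seat dist (171.4) 170.90952993787752 boss-eye 171.4 170.69955041054652 knob-hinge 90 89.20627515267715 plate 228.7258261626858 229.67110666239296 127.51579550281028 128.46196973487517 link 150.7883267335405
seatB yaw -1.4963726512431688
boss yaw 0.010425285904806708
plate yaw -1.4992513274373185 -1.5033698224238685
origin [523.68597551  90.22420395] mid corners [515.1096678   88.52787015] hinge pred [473.08083379  96.47877278]
knob in fix rel hinge [10.8905879  88.74586472] angle 0.12210606354874462
```

The checks agree with the given sizes:

| Check | Measured (mm) | Expected (mm) |
|---|---|---|
| Seat spacing | 170.9 | 171.4 |
| Boss to eye | 170.7 | 171.4 |
| Hinge to knob | 89.2 | 90 |
| Hinge, measured vs predicted from the seats | within 1 | – |

Next I'll work out the approach to the knob.

```bash
cat > go.py <<'E'
# usage: go.py x y z yaw : tool-axis shift after the turn (cm) and turn about tool z
import sys
from h import *
def go(x,y,z,yaw):
    s=monitor.read_state(); p=s["eef_pos"]; T=R.from_euler("xyz",s["eef_rot"])
    T2=R.from_euler("xyz",[np.pi,0,yaw])
    d=np.array([x,y,z])-p
    print("clock",s["clock"],"pos",p.round(1),"rot",s["eef_rot"].round(4),"gap",round(s["finger_gap"],1),"F",s["wrist_force"].round(1))
    print("turn rotvec",(T.inv()*T2).as_rotvec().round(4),"| shift after turn, cm",(T2.inv().apply(d)/10).round(3),"| shift before turn",(T.inv().apply(d)/10).round(3), "dist mm",np.linalg.norm(d).round(1))
if __name__=="__main__": go(*map(float,sys.argv[1:]))
E
python3 go.py 562.4 92.2 140 3.09
```

```text
clock 0.25 pos [151.3 528.7 205.2] rot [-3.1411e+00 -1.0000e-04  2.8628e+00] gap 93.9 F [0.1 0.8 0.5]
turn rotvec [-5.000e-04 -1.000e-04 -2.272e-01] | shift after turn, cm [-43.305 -41.468   6.518] | shift before turn [-51.533 -30.645   6.53 ] dist mm 603.1
```

```bash
python3 -m jog '[[0,0,0,0,0,-0.114,53],[0,0,0,0,0,-0.113,53],[-3.1,-2.96,0,0,0,0,53],[-3.1,-2.96,0,0,0,0,53],[-3.1,-2.96,0,0,0,0,53],[-3.1,-2.96,0,0,0,0,53],[-3.1,-2.96,0,0,0,0,53],[-3.1,-2.96,0,0,0,0,53]]'; python3 -m jog '[[-3.1,-2.96,0,0,0,0,53],[-3.1,-2.96,0,0,0,0,53],[-3.1,-2.96,0,0,0,0,53],[-3.1,-2.96,0,0,0,0,53],[-3.1,-2.96,0,0,0,0,53],[-3.1,-2.96,0,0,0,0,53],[-3.1,-2.96,0,0,0,0,53],[-3.1,-2.96,0,0,0,0,53]]'; python3 go.py 562.4 92.2 140 3.09
```

```text
clock: 1.05
eef_pos: [328.8, 340.3, 205.5]
eef_rot: [3.141, 0.0, 3.09]
wrist_force: [0.2, 0.8, -1.0]
finger_gap: 49.7
clock: 1.85
eef_pos: [564.3, 90.9, 205.4]
eef_rot: [3.142, -0.0, 3.09]
wrist_force: [-0.5, 0.9, -0.1]
finger_gap: 49.6
clock 1.85 pos [564.3  90.9 205.4] rot [ 3.1416 -0.      3.0896] gap 49.6 F [-0.5  0.9 -0.1]
turn rotvec [ 0.     -0.     -0.0004] | shift after turn, cm [0.197 0.122 6.538] | shift before turn [0.197 0.122 6.538] dist mm 65.4
```

```bash
python3 -m jog '[[0.2,0.12,2.5,0,0,0,53],[0,0,2.5,0,0,0,53],[0,0,0,0,0,0,53]]'; python3 - <<'E'
from h import *
st=monitor.read_state(); c=vision.camera("wrist"); M=pose(c,st); im=c["color"]
print(st["eef_pos"])
P=[[562.4,92.2,87],[562.4,92.2,55],[473.2,96,60],[517.4,175,16],[551.8,7.6,16]]
uv=proj(c,P,M);print(uv.round(1))
for p in uv: cv2.circle(im,tuple(int(v) for v in p.round()),3,(0,0,255),1)
cv2.imwrite("pics/w1.png",cv2.resize(im,None,fx=1.5,fy=1.5))
E
```

```text
clock: 2.15
eef_pos: [560.0, 93.3, 152.3]
eef_rot: [-3.141, -0.006, 3.089]
wrist_force: [-0.4, 0.8, -0.3]
finger_gap: 49.4
[559.98306071  93.33596775 152.32144735]
[[253.6 202. ]
 [253.7 191.8]
 [252.6  94.6]
 [330.5 136.3]
 [175.3 176.4]]
```

View pics/w1.png

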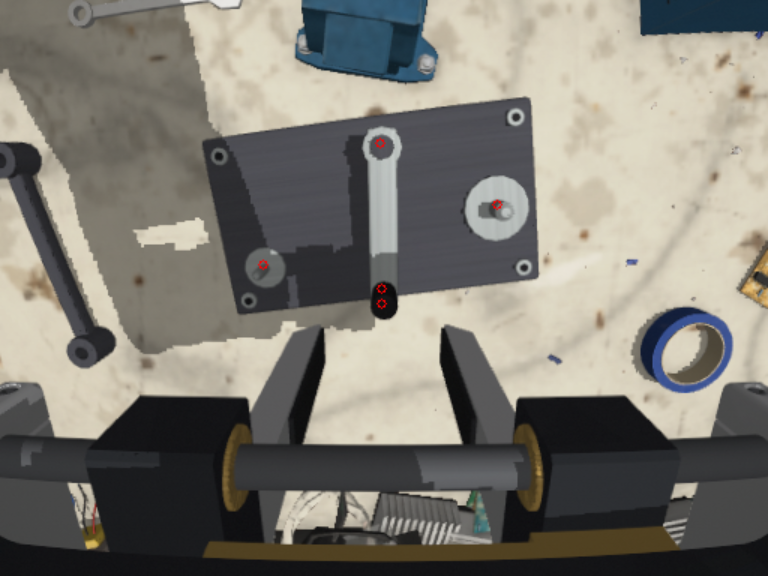

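The reprojected points land on the knob, nut and seats within about 3 px, so the knob is centred between the fingers. I'll descend onto it and grip gently.

```bash
python3 go.py 562.4 92.2 61 3.09; python3 -m jog '[[-0.15,0.05,3,0,0.006,0,53],[0,0,3,0,0,0,53],[0,0,2.5,0,0,0,53],[0,0,0.5,0,0,0,53],[0,0,0,0,0,0,53]]' 12;python3 go.py 562.4 92.2 61 3.09
```

```text
clock 2.2 pos [560.8  93.6 154.6] rot [-3.1412e+00 -2.6000e-03  3.0897e+00] gap 49.8 F [0.1 0.3 0.6]
turn rotvec [-0.0004 -0.0026 -0.0003] | shift after turn, cm [-0.166 -0.135  9.358] | shift before turn [-0.191 -0.131  9.358] dist mm 93.6
clock: 2.7
eef_pos: [563.0, 94.4, 66.5]
eef_rot: [3.142, -0.005, 3.09]
wrist_force: [0.4, 0.8, -0.4]
finger_gap: 49.9
clock 2.7 pos [563.   94.4  66.5] rot [ 3.1415 -0.0055  3.0902] gap 49.9 F [ 0.4  0.8 -0.4]
turn rotvec [ 0.0001 -0.0055  0.0002] | shift after turn, cm [ 0.045 -0.223  0.546] | shift before turn [ 0.042 -0.223  0.546] dist mm 5.9
```

```bash
python3 -m jog '[[0,-0.1,0,0,-0.006,0,53],[0,0,0,0,0,0,53],[0,0,0,0,0,0,53]]' 12;python3 go.py 562.4 92.2 61 3.09
```

```text
clock: 3.0
eef_pos: [563.0, 93.2, 66.6]
eef_rot: [3.141, 0.002, 3.09]
wrist_force: [-0.7, -0.2, -0.3]
finger_gap: 49.8
clock 3.0 pos [563.   93.2  66.6] rot [3.1413e+00 1.7000e-03 3.0898e+00] gap 49.8 F [-0.7 -0.2 -0.3]
turn rotvec [ 0.0003  0.0017 -0.0002] | shift after turn, cm [ 0.052 -0.105  0.561] | shift before turn [ 0.053 -0.105  0.561] dist mm 5.7
```

```bash
python3 -m jog '[[0.05,-0.1,0.5,0,0,0,53],[0,0,0,0,0,0,30],[0,0,0,0,0,0,5],[0,0,0,0,0,0,5],[0,0,0,0,0,0,5],[0,0,0,0,0,0,5]]' 12;python3 go.py 562.4 92.2 61 3.09
```

```text
clock: 3.6
eef_pos: [562.1, 92.3, 60.5]
eef_rot: [3.141, 0.0, 3.09]
wrist_force: [0.3, 0.3, -0.2]
finger_gap: 15.3
clock 3.6 pos [562.1  92.3  60.5] rot [3.1414e+00 3.0000e-04 3.0898e+00] gap 15.3 F [ 0.3  0.3 -0.2]
turn rotvec [ 0.0002  0.0003 -0.0002] | shift after turn, cm [-0.033 -0.011 -0.048] | shift before turn [-0.033 -0.011 -0.048] dist mm 0.6
```

The grip is on the knob, with a gap of 15.3 mm. Now I'll swing it along the 90 mm arc, 0.06 rad and 5.4 mm per row.

```bash
python3 -m jog '[[0.016,-0.54,0,0,0,0.06,5],[0.016,-0.54,0,0,0,0.06,5],[0.016,-0.54,0,0,0,0.06,5],[0.016,-0.54,0,0,0,0.06,5],[0.016,-0.54,0,0,0,0.06,5],[0.016,-0.54,0,0,0,0.06,5],[0.016,-0.54,0,0,0,0.06,5],[0.016,-0.54,0,0,0,0.06,5]]' 
cat > arc.py <<'E'
from h import *
s=monitor.read_state(); v=s["eef_pos"][:2]-[473.1,96.2]
y=-1.4965
c,n=np.cos(y),np.sin(y); w=[c*v[0]+n*v[1],-n*v[0]+c*v[1]]
print("radius",np.hypot(*v).round(1),"strap angle",np.arctan2(w[0],w[1]).round(3),"tool angle",(3.09-s["eef_rot"][2]+0.122).round(3),"gap",s["finger_gap"].round(1),"F",s["wrist_force"].round(1),s["eef_pos"].round(1),s["clock"])
E
python3 arc.py
```

```text
clock: 4.4
eef_pos: [549.3, 51.5, 60.5]
eef_rot: [3.141, -0.001, 2.607]
wrist_force: [-2.6, 4.0, 2.5]
finger_gap: 15.6Traceback (most recent call last):
  File "arc.py", line 5, in <module>
    print("radius",np.hypot(*v).round(1),"strap angle",np.arctan2(w[0],w[1]).round(3),"tool angle",(3.09-s["eef_rot"][2]+0.122).round(3),"gap",s["finger_gap"].round(1),"F",s["wrist_force"].round(1),s["eef_pos"].round(1),s["clock"])
                                                                                                                                               ^^^^^^^^^^^^^^^^^^^^^
AttributeError: 'float' object has no attribute 'round'
```

```bash
sed -i 's/s\["finger_gap"\].round(1)/round(s["finger_gap"],1)/' arc.py; python3 arc.py; python3 -m jog '[[0.016,-0.54,0,0,0,0.06,5],[0.016,-0.54,0,0,0,0.06,5],[0.016,-0.54,0,0,0,0.06,5],[0.016,-0.54,0,0,0,0.06,5],[0.016,-0.54,0,0,0,0.06,5],[0.016,-0.54,0,0,0,0.06,5],[0.016,-0.54,0,0,0,0.06,5],[0.016,-0.54,0,0,0,0.06,5]]' ; python3 arc.py
```

```text
radius 88.3 strap angle 0.605 tool angle 0.605 gap 15.6 F [-2.6  4.   2.5] [549.3  51.5  60.5] 4.4
clock: 5.2
eef_pos: [518.9, 21.7, 60.4]
eef_rot: [-3.141, -0.003, 2.127]
wrist_force: [-5.0, 12.4, 2.5]
finger_gap: 15.4
radius 87.5 strap angle 1.093 tool angle 1.085 gap 15.4 F [-5.  12.4  2.5] [518.9  21.7  60.4] 5.2
```

```bash
python3 -m jog '[[-0.03,-0.54,0,0,0,0.06,5],[-0.03,-0.54,0,0,0,0.06,5],[-0.02,-0.54,0,0,0,0.06,5],[-0.02,-0.54,0,0,0,0.06,5],[0,-0.54,0,0,0,0.06,5],[0,-0.54,0,0,0,0.06,5],[0,-0.54,0,0,0,0.06,5],[0,-0.54,0,0,0,0.06,5]]' ; python3 arc.py
```

```text
clock: 6.0
eef_pos: [479.6, 6.6, 60.3]
eef_rot: [-3.141, -0.003, 1.647]
wrist_force: [0.1, 16.8, -1.6]
finger_gap: 15.8
radius 89.8 strap angle 1.573 tool angle 1.565 gap 15.8 F [ 0.1 16.8 -1.6] [479.6   6.6  60.3] 6.0
```

```bash
python3 -m jog '[[0.15,-0.3,0,0,0,0.03,5],[0.08,-0.3,0,0,0,0.03,5],[0,-0.2,0,0,0,0.02,5]]' ; python3 arc.py;  python3 -m jog '[[0,-0.2,0,0,0,0.02,5],[0,0,0,0,0,0,5]]'; python3 arc.py
```

```text
clock: 6.3
eef_pos: [474.1, 6.8, 60.8]
eef_rot: [3.135, 0.0, 1.569]
wrist_force: [24.1, 1.0, -17.7]
finger_gap: 15.9
radius 89.4 strap angle 1.634 tool angle 1.643 gap 15.9 F [ 24.1   1.  -17.7] [474.1   6.8  60.8] 6.3
clock: 6.5
eef_pos: [472.8, 6.9, 61.0]
eef_rot: [3.134, -0.0, 1.549]
wrist_force: [24.2, 2.0, -17.6]
finger_gap: 18.1
radius 89.3 strap angle 1.648 tool angle 1.663 gap 18.1 F [ 24.2   2.  -17.6] [472.8   6.9  61. ] 6.5
```

The push force has risen to 24 N at a strap angle of about 1.65, so the strap is on its stop. I'll release, rise and check the angle with the top camera.

```bash
python3 -m jog '[[0,0.3,0,0,0,0,30],[0,0,0,0,0,0,45],[0,0,-1,0,0,0,45],[0,0,-4,0,0,0,45],[0,0,-4,0,0,0,45],[0,0,-4,0,0,0,45],[0,0,-2,0,0,0,45]]'; python3 go.py 500 -300 200 1.57;  python3 - <<'E'
from h import *
st=monitor.read_state(); c=vision.camera("wrist"); M=pose(c,st); im=c["color"]
P=[[472.7,6.5,87],[473.1,96.2,60],[517.4,175,16],[551.8,7.6,16]]
uv=proj(c,P,M);print(uv.round(1))
for p in uv: cv2.circle(im,tuple(int(v) for v in p.round()),3,(0,0,255),1)
cv2.imwrite("pics/w2.png",cv2.resize(im,None,fx=1.5,fy=1.5))
c=vision.camera("top");crop(c["color"],145,105,115,95,6,"pics/t2.png")
E
```

```text
clock: 7.2
eef_pos: [473.3, 6.8, 214.6]
eef_rot: [3.137, 0.0, 1.55]
wrist_force: [0.8, -0.6, -0.4]
finger_gap: 42.3
clock 7.2 pos [473.3   6.8 214.6] rot [3.1372e+00 2.0000e-04 1.5498e+00] gap 42.3 F [ 0.8 -0.6 -0.4]
turn rotvec [ 0.0044  0.0002 -0.0202] | shift after turn, cm [-30.676   2.692   1.463] | shift before turn [-30.615   3.304   1.483] dist mm 308.3
[[253.  181.7]
 [251.5  94.1]
 [288.4  25.1]
 [314.7 165.9]]
```

View pics/w2.png

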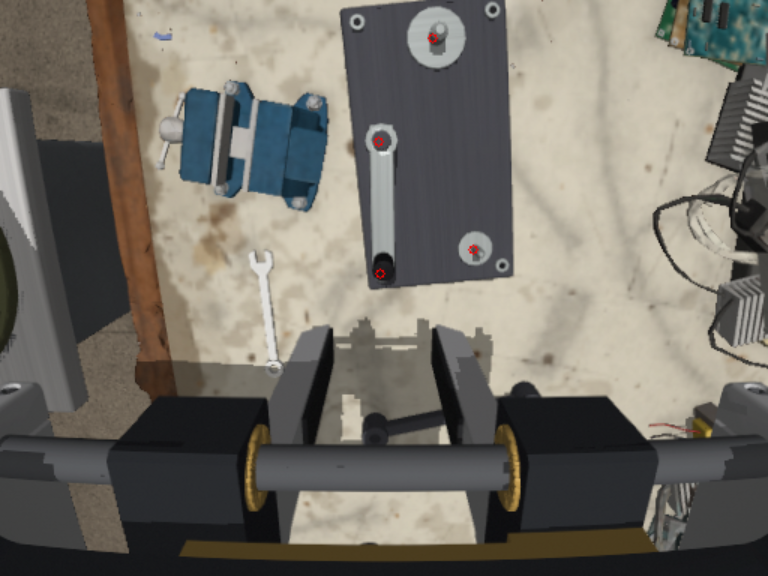

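View pics/t2.png

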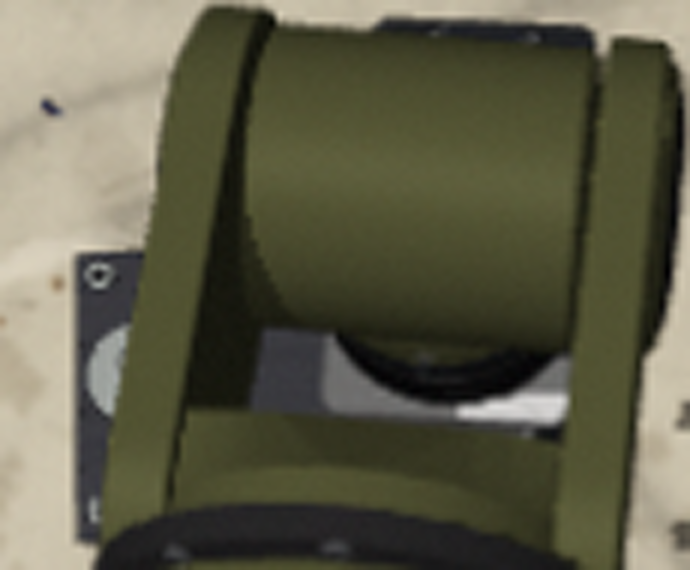

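The strap now lies along the plate's near edge, its knob within about 2 px of where the stop puts it. The bystanders are untouched. The seats show a small offset between the wrist and top cameras, so I'll measure it here with the arm settled and again at another yaw.

```bash
python3 -m jog '[[0,0,0,0.004,0,-0.02,45],[0,0,0,0,0,0,45],[0,0,0,0,0,0,45],[0,0,0,0,0,0,45]]' >/dev/null; cat > seats.py <<'E'
import sys
from h import *
def seats(name):
    st=monitor.read_state(); c=vision.camera("wrist"); st2=monitor.read_state(); M=pose(c,st); im=c["color"]
    cv2.imwrite(f"pics/{name}.png",im)
    np.savez(f"{name}.npz",pos=st["eef_pos"],rot=st["eef_rot"])
    hsv=cv2.cvtColor(im,cv2.COLOR_BGR2HSV); m=((hsv[...,1]<40)&(hsv[...,2]>120)).astype(np.uint8)
    print(st["eef_pos"].round(2),st["eef_rot"].round(4),"after",st2["eef_pos"].round(2))
    out=[]
    for P,r in (([517.4,175,16],0),([551.8,7.6,16],0)):
        uv=proj(c,[P],M)[0]
        n,l,s,ce=cv2.connectedComponentsWithStats(m)
        cand=[i for i in range(1,n) if 100<s[i,4]<4000 and abs(ce[i]-uv).max()<15]
        for i in cand:
            cn=max(cv2.findContours((l==i).astype(np.uint8),cv2.RETR_EXTERNAL,cv2.CHAIN_APPROX_NONE)[0],key=len)
            e=cv2.fitEllipse(cv2.convexHull(cn)); w=ray(c,[e[0]],16,M)[0]
            print("pred",uv.round(1),"ell",np.round(e[0],1),np.round(e[1],1),"world",w.round(1),"err(wrist-top)",(w-P)[:2].round(1))
seats(sys.argv[1])
E
python3 seats.py w3
```

```text
[472.63   6.81 209.69] [-3.1361e+00 -1.0000e-04  1.5697e+00] after [472.73   6.82 209.87]
pred [294.1  24.8] ell [296.1  24.1] [39.3 41.1] world [519.7 175.8  16. ] err(wrist-top) [2.3 0.8]
pred [317.6 168.1] ell [319.2 167.2] [22.4 23. ] world [553.9   8.7  16. ] err(wrist-top) [2.1 1.1]
```

```bash
python3 -m jog '[[0,0,0,-0.005,0,-0.143,45],[0,0,0,0,0,-0.143,45],[0,0,0,0,0,-0.143,45],[0,0,0,0,0,-0.143,45],[0,0,0,0,0,-0.143,45],[0,0,0,0,0,-0.143,45],[0,0,0,0,0,-0.143,45],[0,0,0,0,0,-0.143,45]]' >/dev/null; python3 -m jog '[[0,0,0,0,0,-0.143,45],[0,0,0,0,0,-0.143,45],[0,0,0,0,0,-0.143,45],[0,0,0,0,0,0,45],[0,0,0,0,0,0,45],[0,0,0,0,0,0,45]]'; python3 seats.py w4;  python3 go.py 503 -343 130 3.15
```

```text
clock: 9.15
eef_pos: [472.9, 6.8, 210.3]
eef_rot: [3.141, 0.001, 3.139]
wrist_force: [0.6, 1.3, -0.5]
finger_gap: 42.4
[472.88   6.81 210.34] [3.1412e+00 8.0000e-04 3.1394e+00] after [472.9    6.82 210.4 ]
pred [381.6 200.9] ell [381.5 202. ] [30.6 34.4] world [519.  175.1  16. ] err(wrist-top) [1.6 0.1]
pred [255.3 225.9] ell [255.5 226.9] [20.2 21.5] world [553.3   7.9  16. ] err(wrist-top) [1.5 0.3]
clock 9.2 pos [472.9   6.8 210.4] rot [3.1412e+00 9.0000e-04 3.1401e+00] gap 42.9 F [-0.5  0.9 -0.3]
turn rotvec [ 0.0004  0.0009 -0.0099] | shift after turn, cm [ -2.716 -35.006   8.04 ] | shift before turn [ -3.054 -34.981   8.028] dist mm 360.2
```

Solving the two views gives true = top + (2.25, 0.25) mm, with a wrist-camera offset of about 0.7 mm along tool x. Corrected targets:
- **Big pin:** (519.6, 175.3)
- **Small pin:** (554.0, 7.9)
- **Lever balance point:** (505.5, -343.5), lever yaw 0.010

Now over to the lever.

```bash
python3 go.py 505.5 -343.5 130 3.152; python3 -m jog '[[0,0,0,0,0,-0.012,53],[-0.45,-4.4,0,0,0,0,53],[-0.35,-4.4,0,0,0,0,53],[-0.35,-4.4,0,0,0,0,53],[-0.35,-4.4,0,0,0,0,53],[-0.35,-4.4,0,0,0,0,53],[-0.35,-4.4,0,0,0,0,53],[-0.35,-4.4,0,0,0,0,53]]'; python3 -m jog '[[-0.35,-4.2,1,0,0,0,53],[0,0,3,0,0,0,53],[0,0,3,0,0,0,53],[0,0,0,0,0,0,53],[0,0,0,0,0,0,53],[0,0,0,0,0,0,53]]';  python3 go.py 505.5 -343.5 5 3.152
python3 - <<'E'
from h import *
st=monitor.read_state(); c=vision.camera("wrist"); M=pose(c,st); im=c["color"]; cv2.imwrite("pics/w5raw.png",im); np.savez("w5.npz",pos=st["eef_pos"],rot=st["eef_rot"])
P=[[452.5,-344,38],[621.5,-320.3,32],[505.5,-343.5,28]]
uv=proj(c,P,M);print(uv.round(1))
for p in uv: cv2.circle(im,tuple(int(v) for v in p.round()),3,(0,0,255),1)
cv2.imwrite("pics/w5.png",cv2.resize(im,None,fx=1.5,fy=1.5))
c=vision.camera("top");crop(c["color"],145,105,115,95,6,"pics/t5.png")
E
```

```text
clock 9.2 pos [472.9   6.8 210.4] rot [3.1412e+00 9.0000e-04 3.1401e+00] gap 42.9 F [-0.5  0.9 -0.3]
turn rotvec [ 0.0004  0.0009 -0.0119] | shift after turn, cm [ -2.895 -35.064   8.04 ] | shift before turn [ -3.304 -35.031   8.028] dist mm 360.9
clock: 10.0
eef_pos: [502.3, -302.7, 210.4]
eef_rot: [3.141, 0.001, -3.129]
wrist_force: [0.6, 0.5, 0.7]
finger_gap: 49.7
clock: 10.6
eef_pos: [507.3, -343.0, 142.4]
eef_rot: [-3.14, 0.003, -3.128]
wrist_force: [-0.4, 0.4, 0.1]
finger_gap: 49.5
clock 10.6 pos [ 507.3 -343.   142.4] rot [-3.1403e+00  3.1000e-03 -3.1282e+00] gap 49.5 F [-0.4  0.4  0.1]
turn rotvec [-0.0013  0.0031  0.003 ] | shift after turn, cm [ 0.181 -0.047 13.74 ] | shift before turn [ 0.223 -0.028 13.739] dist mm 137.4
[[254.6 129.7]
 [274.  284.6]
 [254.4 182.1]]
```

View pics/w5.png

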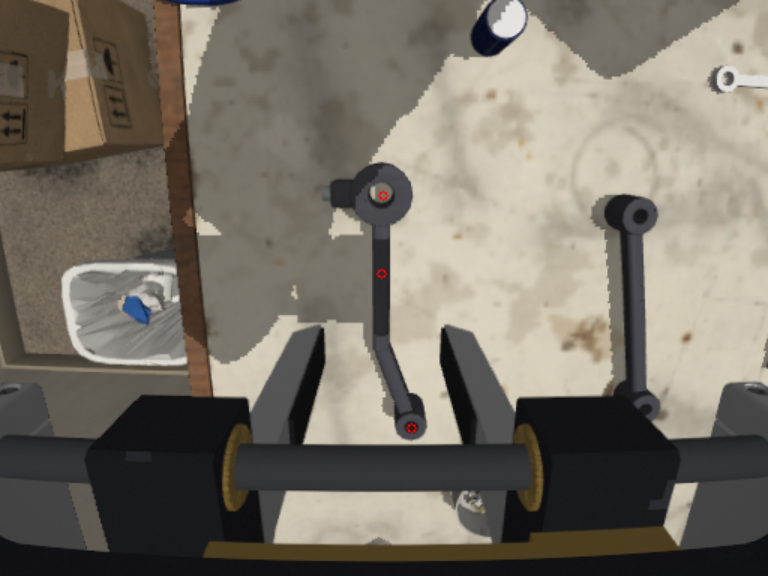

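View pics/t5.png

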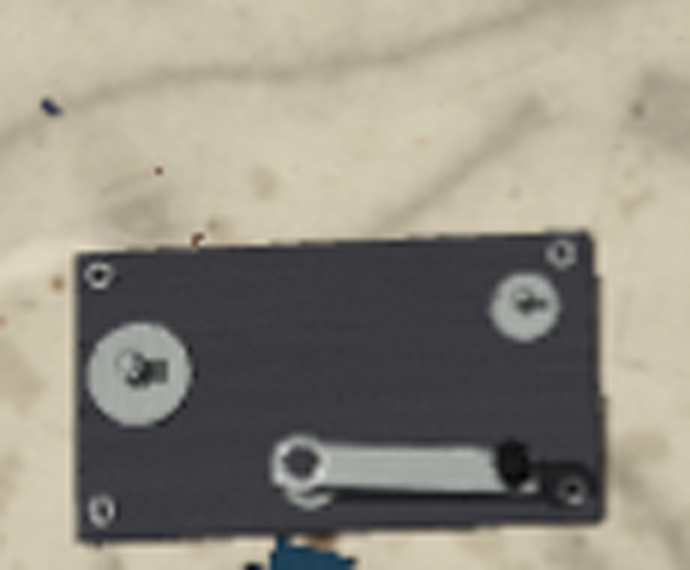

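```bash
python3 - <<'E'
from h import *
im=cv2.imread("pics/w5raw.png"); crop(im,210,95,90,75,8,"pics/w5b.png"); crop(im,240,250,60,50,8,"pics/w5e.png")
c=vision.camera("top"); M=pose(c)
k=ray(c,[[229.9,181.25]],87,M)[0]; h=ray(c,[[145+302.5/6-.5,105+461.5/6-.5]],60,M)[0]
v=(k-h)[:2]; y=-1.497; w=[np.cos(y)*v[0]+np.sin(y)*v[1],-np.sin(y)*v[0]+np.cos(y)*v[1]]
print(k,h,np.hypot(*v),"strap",np.arctan2(*w))
E
```

```text
[472.10935475   6.3096356   87.        ] [473.69749208  94.92310335  60.        ] 88.62769796973912 strap 1.6625128113497556
```

View pics/w5b.png

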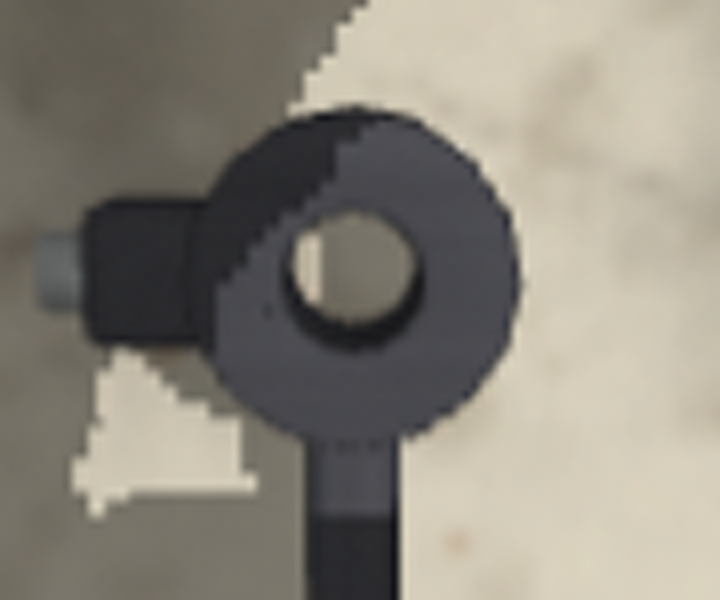

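View pics/w5e.png

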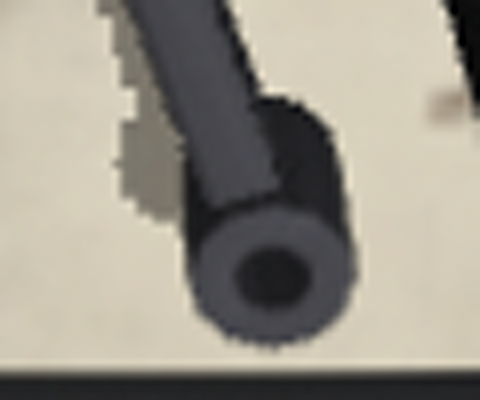

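```bash
python3 - <<'E'
from h import *
d=np.load("w5.npz"); st={"eef_pos":d["pos"],"eef_rot":d["rot"]}
c=vision.camera("wrist"); M=pose(c,st)
b=ray(c,[[253.8,129.6]],38,M)[0]; e=ray(c,[[273.7,284.3]],32,M)[0]
T=R.from_euler("xyz",d["rot"]).as_matrix(); off=T[:,0]*.7
b-=off;e-=off
v=e-b; yaw=np.arctan2(v[1],v[0])-np.arctan2(22,170)
print("boss",b.round(1),"eye",e.round(1),"dist",np.hypot(v[0],v[1]),"yaw",yaw,"bal",(b[:2]+53*np.array([np.cos(yaw),np.sin(yaw)])).round(1), "top-based yaw .0104")
E
python3 go.py 505.5 -343.7 5 3.152
```

```text
boss [ 453.1 -344.7   38. ] eye [ 621.8 -320.6   32. ] dist 170.33925631577128 yaw 0.013322681415947057 bal [ 506.1 -344. ] top-based yaw .0104
clock 10.8 pos [ 506.9 -342.9  141.5] rot [-3.1409e+00  2.3000e-03 -3.1282e+00] gap 49.9 F [-0.8  1.1 -0.1]
turn rotvec [-0.0006  0.0023  0.0029] | shift after turn, cm [ 0.145 -0.082 13.649] | shift before turn [ 0.176 -0.073 13.649] dist mm 136.5
```

The wrist and top estimates of the lever agree within 1 mm. I'll take the balance point as (505.8, -343.8), lever yaw 0.012, and descend.

```bash
python3 -m jog '[[0.12,-0.08,3,0,0,0,53],[0,0,3.5,0,0,0,53],[0,0,3.5,0,0,0,53],[0,0,1,0,0,0,53],[0,0,0,0,0,0,53],[0,0,0,0,0,0,53],[0,0,0,0,0,0,53]]' 45;python3 go.py 505.8 -343.8 4 3.1536
```

```text
clock: 11.5
eef_pos: [506.3, -344.2, 32.4]
eef_rot: [-3.14, 0.003, -3.128]
wrist_force: [-0.7, -0.1, -0.3]
finger_gap: 49.6
clock 11.5 pos [ 506.3 -344.2   32.4] rot [-3.1401  0.0033 -3.1284] gap 49.6 F [-0.7 -0.1 -0.3]
turn rotvec [-0.0015  0.0033  0.0012] | shift after turn, cm [0.054 0.036 2.839] | shift before turn [0.063 0.04  2.838] dist mm 28.4
```

```bash
python3 -m jog '[[0.05,0.03,1.5,-0.0015,0.003,0.001,53],[0,0,1,0,0,0,53],[0,0,0.2,0,0,0,53],[0,0,0,0,0,0,53],[0,0,0,0,0,0,53]]' 45;python3 go.py 505.8 -343.8 4 3.1536
```

```text
clock: 12.0
eef_pos: [505.1, -343.3, 3.5]
eef_rot: [3.14, -0.002, -3.129]
wrist_force: [0.3, -0.5, -0.3]
finger_gap: 50.3
clock 12.0 pos [ 505.1 -343.3    3.5] rot [ 3.1398e+00 -1.9000e-03 -3.1294e+00] gap 50.3 F [ 0.3 -0.5 -0.3]
turn rotvec [ 0.0018 -0.0019  0.0002] | shift after turn, cm [-0.07  -0.051 -0.054] | shift before turn [-0.07  -0.051 -0.054] dist mm 1.0
```

```bash
python3 -m jog '[[-0.05,-0.05,0,0.0015,-0.0015,0,40],[0,0,0,0,0,0,25],[0,0,0,0,0,0,5],[0,0,0,0,0,0,2],[0,0,0,0,0,0,2],[0,0,0,0,0,0,2],[0,0,0,0,0,0,2]]' 45;python3 go.py 505.8 -343.8 4 3.1536
```

```text
clock: 12.7
eef_pos: [505.5, -343.7, 3.4]
eef_rot: [3.141, -0.0, -3.129]
wrist_force: [-1.1, -1.0, 0.9]
finger_gap: 12.2
clock 12.7 pos [ 505.5 -343.7    3.4] rot [ 3.1413e+00 -5.0000e-04 -3.1293e+00] gap 12.2 F [-1.1 -1.   0.9]
turn rotvec [ 0.0003 -0.0005  0.0002] | shift after turn, cm [-0.028 -0.009 -0.06 ] | shift before turn [-0.028 -0.009 -0.06 ] dist mm 0.7
```

```bash
python3 -m jog '[[0,0,-0.5,0,0,0,2],[0,0,-1.5,0,0,0,2],[0,0,-2.5,0,0,0,2],[0,0,-3,0,0,0,2],[0,0,-3,0,0,0,2],[0,0,-2,0,0,0,2],[0,0,0,0,0,0,2],[0,0,0,0,0,0,2]]' 45; python3 - <<'E'
from h import *
st=monitor.read_state(); print({k:np.round(v,3) for k,v in st.items() if k in("eef_pos","eef_rot","wrist_force","moment","finger_gap")})
c=vision.camera("wrist"); cv2.imwrite("pics/w6.png",cv2.resize(c["color"],None,fx=1.5,fy=1.5));cv2.imwrite("pics/w6raw.png",c["color"]);np.savez("w6.npz",pos=st["eef_pos"],rot=st["eef_rot"])
c=vision.camera("side"); crop(c["color"],260,180,190,140,4,"pics/s6.png")
E
```

```text
clock: 13.5
eef_pos: [505.3, -343.5, 128.1]
eef_rot: [3.141, -0.001, -3.129]
wrist_force: [-0.2, -0.2, -6.4]
finger_gap: 11.7
{'eef_pos': array([ 505.323, -343.538,  128.091]), 'eef_rot': array([ 3.141e+00, -1.000e-03, -3.129e+00]), 'wrist_force': array([-0.163, -0.224, -6.364]), 'moment': array([ 0.053,  0.001, -0.041]), 'finger_gap': np.float64(11.67)}
```

View pics/w6.png

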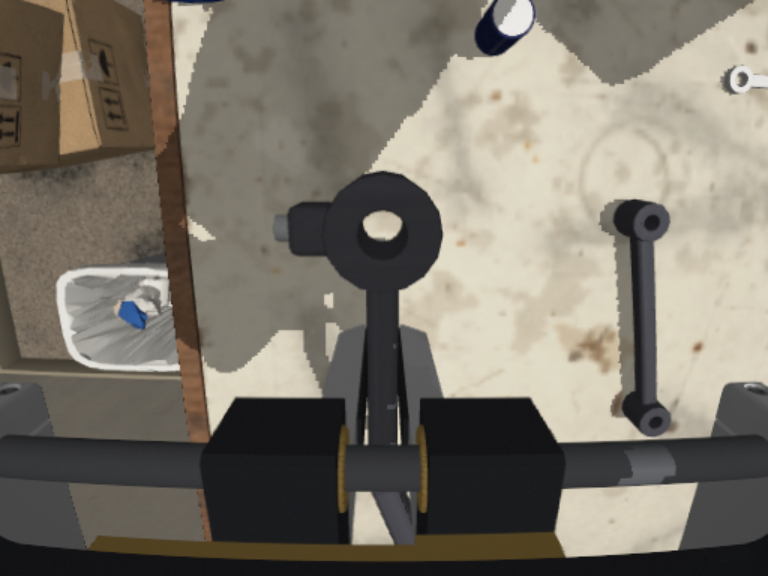

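View pics/s6.png

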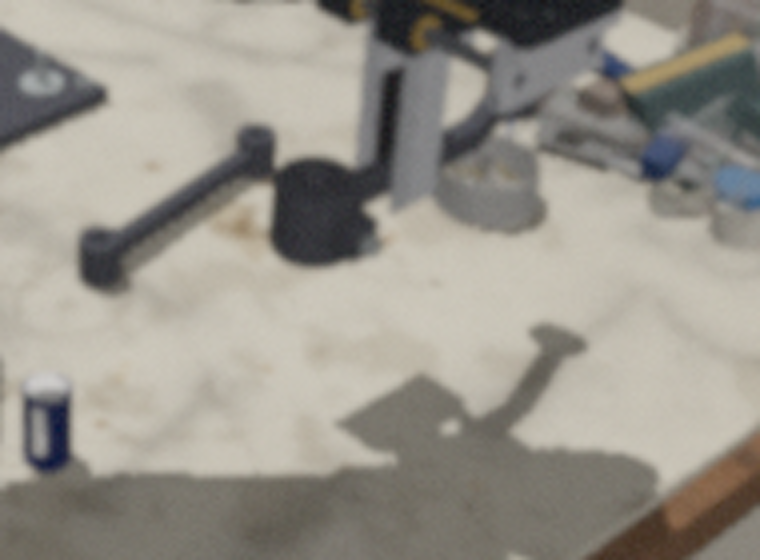

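The lever is lifted and level. The moment about its cross axis is about 0.00 Nm, so it is balanced. I'll measure where the boss sits in the hand.

```bash
python3 - <<'E'
from h import *
im=cv2.imread("pics/w6raw.png"); crop(im,205,105,100,110,6,"pics/w6b.png")
E
```

```text
(no output)
```

View pics/w6b.png

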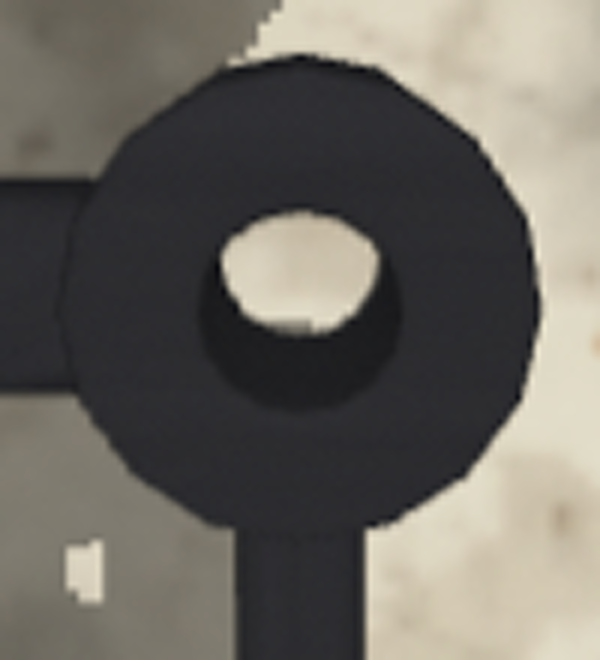

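```bash
python3 - <<'E'
from h import *
c=vision.camera("wrist"); Tc=np.array(c["tool_from_camera"])
b=ray(c,[[254.6,156.4]],-34.6,Tc)[0]   # in tool frame plane z=-34.6
print("boss hole in tool frame",b.round(2), "wrist-offset corrected x",b[0]-0.7)
# target
yaw=-1.497; P=np.array([519.65,175.25]); S=np.array([554.05,7.85])
u=np.array([np.cos(yaw),np.sin(yaw)])
for bx in (53,b[0]-.7):
    print(bx,(P+bx*u).round(1))
print("tool yaw", yaw+np.pi+ (3.1539-np.pi-0.012))
s=monitor.read_state();print(s["eef_rot"])
E
python3 go.py 523.5 122.5 125 1.644
```

```text
boss hole in tool frame [ 53.15  -0.13 -34.6 ] wrist-offset corrected x 52.45353144157019
53 [523.6 122.4]
52.45353144157019 [523.5 122.9]
tool yaw 1.6449
[ 3.13966912e+00 -2.45005749e-03 -3.12941404e+00]
clock 13.65 pos [ 505.  -343.3  126.8] rot [ 3.1397e+00 -2.5000e-03 -3.1294e+00] gap 11.8 F [-0.2  0.8 -5.4]
turn rotvec [-3.0000e-04 -3.4000e-03  1.5098e+00] | shift after turn, cm [46.324  5.25   0.185] | shift before turn [-2.415 46.557  0.268] dist mm 466.2
```

```bash
python3 -m jog '[[0,0,0,0,0,0.05,2],[0,0,0,0,0,0.1,2],[0,0,0,0,0,0.1,2],[0,0,0,0,0,0.1,2],[0,0,0,0,0,0.1,2],[0,0,0,0,0,0.1,2],[0,0,0,0,0,0.1,2],[0,0,0,0,0,0.1,2]]' 55; python3 -m jog '[[0,0,0,0,0,0.1,2],[0,0,0,0,0,0.1,2],[0,0,0,0,0,0.1,2],[0,0,0,0,0,0.1,2],[0,0,0,0,0,0.1,2],[0,0,0,0,0,0.1,2],[0,0,0,0,0,0.1,2],[0,0,0,0,0,0.06,2]]' 55; python3 go.py 523.5 122.6 125 1.6446
```

```text
clock: 14.45
eef_pos: [505.2, -343.5, 127.1]
eef_rot: [-3.141, -0.003, 2.4]
wrist_force: [-0.8, 0.5, -5.7]
finger_gap: 11.4
clock: 15.25
eef_pos: [505.2, -343.5, 127.1]
eef_rot: [-3.14, -0.002, 1.64]
wrist_force: [0.2, -0.4, -5.2]
finger_gap: 11.5
clock 15.25 pos [ 505.2 -343.5  127.1] rot [-3.1396e+00 -1.7000e-03  1.6399e+00] gap 11.5 F [ 0.2 -0.4 -5.2]
turn rotvec [-0.002  -0.0017 -0.0047] | shift after turn, cm [46.347  5.261  0.21 ] | shift before turn [46.371  5.044  0.279] dist mm 466.5
```

```bash
python3 -m jog '[[0,0,0,0,0,-0.005,2],[1.35,0.15,0,0,0,0,2],[3,0.34,0,0,0,0,2],[3,0.34,0,0,0,0,2],[3,0.34,0,0,0,0,2],[3,0.34,0,0,0,0,2],[3,0.34,0,0,0,0,2],[3,0.34,0,0,0,0,2]]' 55; python3 -m jog '[[3,0.34,0,0,0,0,2],[3,0.34,0,0,0,0,2],[3,0.34,0,0,0,0,2],[3,0.34,0,0,0,0,2],[3,0.34,0,0,0,0,2],[3,0.34,0,0,0,0,2],[3,0.34,0,0,0,0,2]]' 55; python3 -m jog '[[2,0.24,0,0,0,0,2],[1,0.1,0,0,0,0,2],[0,0,0,0,0,0,2],[0,0,0,0,0,0,2],[0,0,0,0,0,0,2]]' 55;  python3 go.py 523.5 122.6 69.4 1.6446
python3 - <<'E'
from h import *
st=monitor.read_state()
c=vision.camera("wrist"); cv2.imwrite("pics/w7.png",cv2.resize(c["color"],None,fx=1.5,fy=1.5));cv2.imwrite("pics/w7raw.png",c["color"]);np.savez("w7.npz",pos=st["eef_pos"],rot=st["eef_rot"])
E
```

```text
clock: 16.05
eef_pos: [511.9, -147.2, 128.1]
eef_rot: [-3.141, -0.001, 1.651]
wrist_force: [0.6, -0.2, -4.9]
finger_gap: 11.5
clock: 16.75
eef_pos: [519.0, 63.9, 128.3]
eef_rot: [-3.141, -0.001, 1.651]
wrist_force: [0.8, -1.6, -4.9]
finger_gap: 11.5
clock: 17.25
eef_pos: [520.7, 91.4, 128.5]
eef_rot: [-3.141, -0.0, 1.648]
wrist_force: [0.2, -0.1, -4.8]
finger_gap: 11.2
clock 17.25 pos [520.7  91.4 128.5] rot [-3.1410e+00 -3.0000e-04  1.6481e+00] gap 11.2 F [ 0.2 -0.1 -4.8]
turn rotvec [-0.0006 -0.0003  0.0035] | shift after turn, cm [3.092 0.51  5.905] | shift before turn [3.089 0.524 5.906] dist mm 66.9
```

View pics/w7.png

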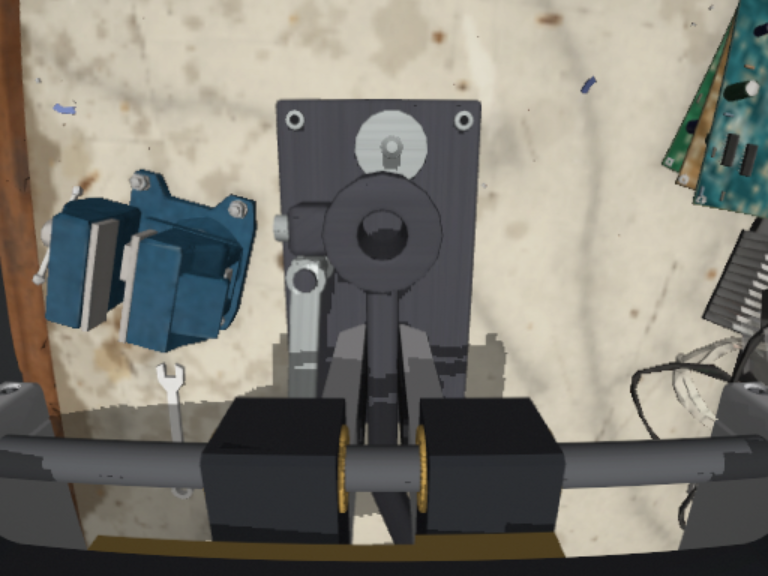

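```bash
python3 - <<'E'
from h import *
im=cv2.imread("pics/w7raw.png"); crop(im,230,65,65,65,9,"pics/w7b.png")
E
```

```text
(no output)
```

View pics/w7b.png

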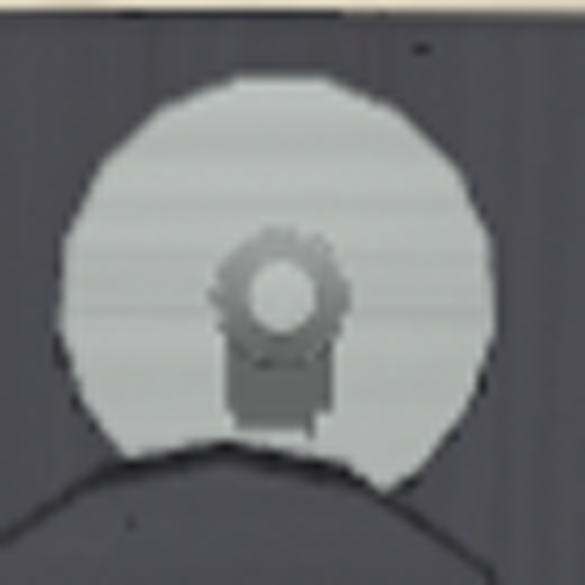

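```bash
python3 - <<'E'
from h import *
d=np.load("w7.npz"); st={"eef_pos":d["pos"],"eef_rot":d["rot"]}
c=vision.camera("wrist"); M=pose(c,st); T=R.from_euler("xyz",d["rot"]).as_matrix()
off=.7*T[:,0]
print(d["pos"],d["rot"])
print("pin top",(ray(c,[[261.0,97.4]],40,M)[0]-off).round(1),"seat",(ray(c,[[260.4,96.4]],16,M)[0]-off).round(1),"expected 519.65 175.25")
E
python3 go.py 523.5 122.6 69.4 1.6446
```

```text
[520.69486157  91.3862485  128.45089012] [-3.14096613e+00 -2.75931806e-04  1.64811739e+00]
pin top [520.2 175.2  40. ] seat [520.  176.7  16. ] expected 519.65 175.25
clock 17.35 pos [520.8  91.5 128.5] rot [-3.1410e+00 -3.0000e-04  1.6479e+00] gap 11.8 F [-0.9 -1.  -5.2]
turn rotvec [-0.0006 -0.0003  0.0033] | shift after turn, cm [3.085 0.503 5.908] | shift before turn [3.081 0.517 5.909] dist mm 66.8
```

```bash
python3 -m jog '[[1.3,0.22,0,0,0,0.003,2],[1.2,0.2,0,0,0,0,2],[0.58,0.1,0.5,0,0,0,2],[0,0,1.5,0,0,0,2],[0,0,1.5,0,0,0,2],[0,0,1.5,0,0,0,2],[0,0,0.9,0,0,0,2],[0,0,0,0,0,0,2]]' 55; python3 -m jog '[[0,0,0,0,0,0,2],[0,0,0,0,0,0,2],[0,0,0,0,0,0,2]]'; python3 go.py 523.7 122.7 69.4 1.6446
python3 - <<'E'
from h import *
st=monitor.read_state()
c=vision.camera("wrist"); cv2.imwrite("pics/w8.png",cv2.resize(c["color"],None,fx=1.5,fy=1.5));cv2.imwrite("pics/w8raw.png",c["color"]);np.savez("w8.npz",pos=st["eef_pos"],rot=st["eef_rot"])
c=vision.camera("top"); cv2.imwrite("pics/t8raw.png",c["color"]);crop(c["color"],145,105,115,95,6,"pics/t8.png")
c=vision.camera("side"); cv2.imwrite("pics/s8raw.png",c["color"]);crop(c["color"],160,140,150,100,5,"pics/s8.png")
E
```

```text
clock: 18.15
eef_pos: [522.9, 123.6, 68.2]
eef_rot: [-3.139, -0.0, 1.646]
wrist_force: [-0.2, 0.5, -5.9]
finger_gap: 11.8
clock: 18.45
eef_pos: [523.9, 123.5, 70.1]
eef_rot: [3.141, -0.001, 1.646]
wrist_force: [-0.5, -0.3, -4.8]
finger_gap: 11.6
clock 18.45 pos [523.9 123.5  70.1] rot [ 3.1411e+00 -5.0000e-04  1.6458e+00] gap 11.6 F [-0.5 -0.3 -4.8]
turn rotvec [ 0.0005 -0.0005  0.0012] | shift after turn, cm [-0.075 -0.021  0.073] | shift before turn [-0.075 -0.021  0.073] dist mm 1.1
```

View pics/w8.png

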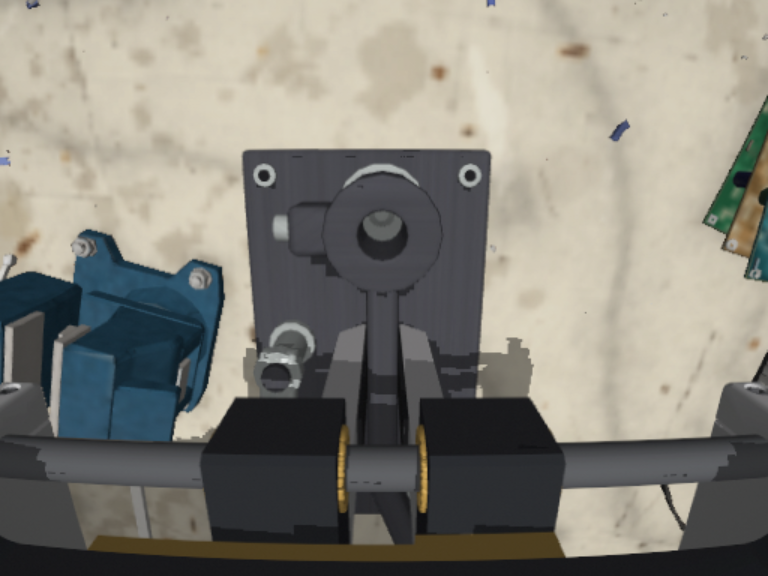

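View pics/t8.png

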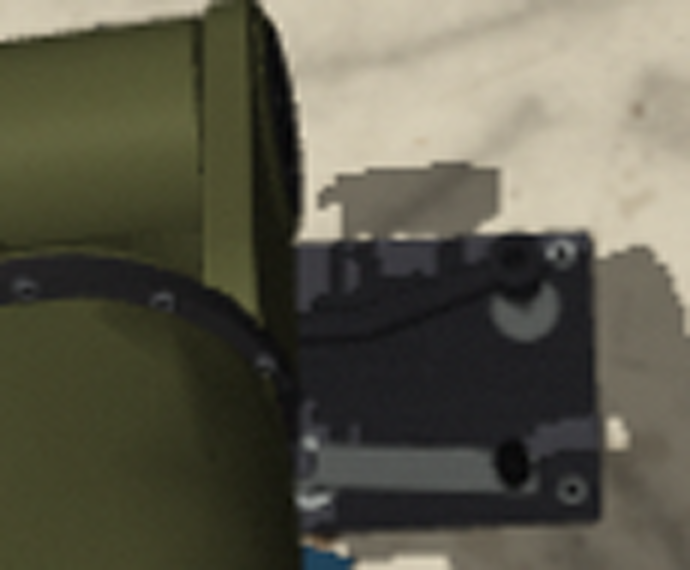

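View pics/s8.png

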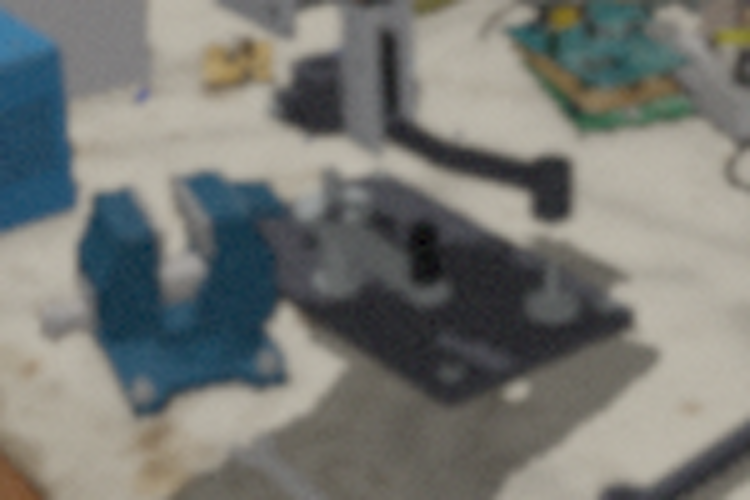

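The wrist view shows the thick pin's top through the boss hole at about (381,222). The side view shows the eye standing straight above the thin pin. I'll check both ends numerically.

```bash
python3 - <<'E'
from h import *
im=cv2.imread("pics/w8raw.png"); crop(im,215,105,80,100,6,"pics/w8b.png")
t=cv2.imread("pics/t8raw.png"); crop(np.clip(t.astype(int)*2.5,0,255).astype(np.uint8),215,130,40,40,14,"pics/t8e.png")
s=cv2.imread("pics/s8raw.png"); crop(np.clip(s.astype(int)*1.7,0,255).astype(np.uint8),245,160,50,50,11,"pics/s8e.png")
d=np.load("w8.npz"); st={"eef_pos":d["pos"],"eef_rot":d["rot"]}; print(d["pos"],d["rot"])
T=R.from_euler("xyz",d["rot"]).as_matrix()
c=vision.camera("wrist"); M=pose(c,st)
off=.7*T[:,0]
print("pin top expected wrist px",proj(c,[np.array([519.8,175.3,40])+off],M).round(1))
# lever eye from tool pose
z0=d["pos"][2]-3.4
def lev(x,y,z): return d["pos"]+T@np.array([52.7-x,-y*-1*-1 if 0 else y*0,0])
yaw=d["rot"][2]-np.pi; Rz=R.from_euler("z",yaw).as_matrix()
def L(x,y,z): return np.array([*d["pos"][:2],z0])+Rz@np.array([x-52.7,y,z])
print("boss",L(0,0,0).round(1),"eye",L(170,22,0).round(1),"pins 519.8 175.3 / 554.05 7.85")
e=np.array([2.25,.25,0])
ct=vision.camera("top");Mt=pose(ct); cs=vision.camera("side"); Ms=pose(cs)
print("top eye top ctr",proj(ct,[L(170,22,32)-e],Mt).round(2),"ideal",proj(ct,[[551.8,7.6,98]],Mt).round(2))
print("side eye top/bot",proj(cs,[L(170,22,32),L(170,22,0)],Ms).round(1),"pin top/seat",proj(cs,[[554.05,7.85,40],[554.05,7.85,16]],Ms).round(1))
E
```

```text
[523.8552779  123.4591012   70.12714468] [ 3.14105295e+00 -5.28775200e-04  1.64577733e+00]
pin top expected wrist px [[253.5 142.3]]
boss [519.9 176.   66.7] eye [554.6   8.1  66.7] pins 519.8 175.3 / 554.05 7.85
top eye top ctr [[230.25 147.76]] ideal [[230.37 148.05]]
side eye top/bot [[269.2 171.2]
 [269.3 182.2]] pin top/seat [[269.3 191.4]
 [269.4 199.3]]
```

View pics/w8b.png

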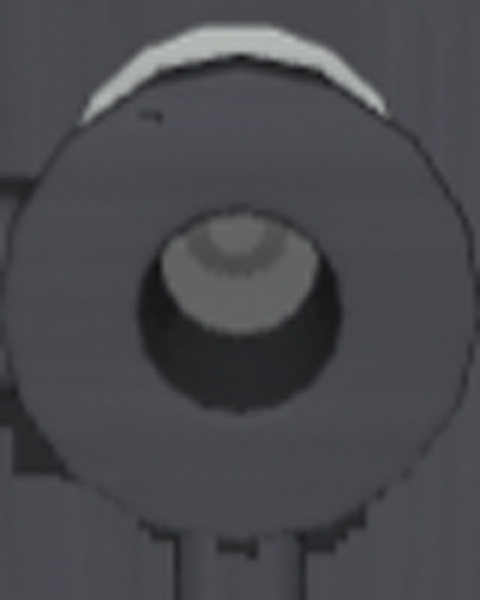

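View pics/t8e.png

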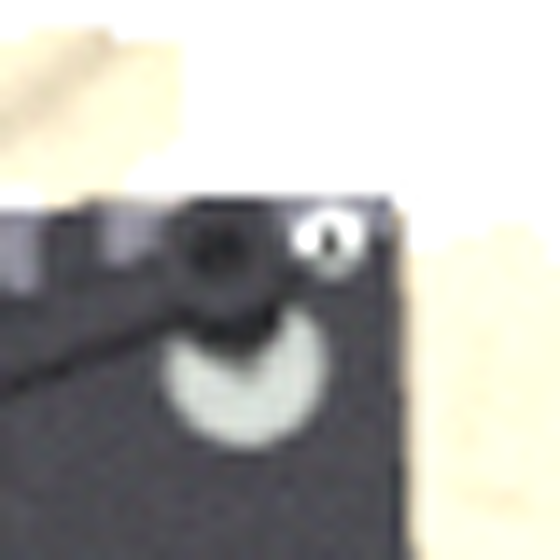

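View pics/s8e.png

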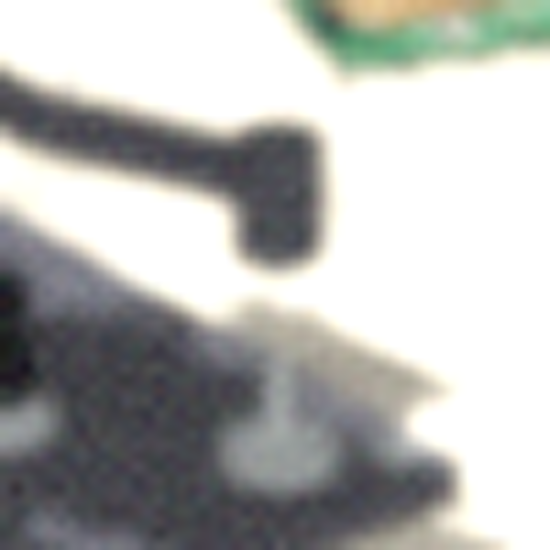

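Boss and pin agree within about 1 mm. The eye looks slightly high in two views, so I'll check the lever's level from the hole's top and bottom rims in the wrist view.

```bash
python3 - <<'E'
from h import *
c=vision.camera("wrist"); Tc=np.array(c["tool_from_camera"])
th=np.linspace(0,2*np.pi,73)
def circ(r,z,tilt):
    # lever rotated about tool y at the grip (0,0,-18.8) ; +tilt raises the eye (boss down)
    P=np.c_[53.15+r*np.cos(th),-.13+r*np.sin(th),np.full(73,z)]
    o=np.array([0,0,-18.8]); return proj(c,(P-o)@R.from_euler("y",-tilt).as_matrix().T+o,Tc)
f=lambda uv:((uv-[215,105]+.5)*6-.5)
for tilt in (-.03,0,.02,.04):
    a=f(circ(8,-34.6,tilt));b=f(circ(8,3.4,tilt));o=f(circ(20,-34.6,tilt))
    print(tilt,"top hole x",a[:,0].min().round(),a[:,0].max().round(),"y",a[:,1].min().round(),a[:,1].max().round(),"| bottom rim ymax",b[:,1].max().round(),"x",b[:,0].min().round(),b[:,0].max().round(),"| boss y min",o[:,1].min().round(),"x",o[:,0].min().round(),o[:,0].max().round())
E
```

```text
-0.03 top hole x 131.0 331.0 y 226.0 423.0 | bottom rim ymax 328.0 x 153.0 313.0 | boss y min 71.0 x -19.0 481.0
0 top hole x 132.0 330.0 y 217.0 414.0 | bottom rim ymax 332.0 x 154.0 312.0 | boss y min 63.0 x -17.0 479.0
0.02 top hole x 133.0 330.0 y 212.0 408.0 | bottom rim ymax 334.0 x 155.0 312.0 | boss y min 59.0 x -15.0 478.0
0.04 top hole x 133.0 329.0 y 207.0 402.0 | bottom rim ymax 337.0 x 155.0 311.0 | boss y min 55.0 x -13.0 476.0
```

All three views suggest the eye sits about 0.015-0.02 rad high. I'll trim it with a small turn about the jaw axis and look again.

```bash
python3 -m jog '[[0,0,0,0,0.009,0,2],[0,0,0,0,0.009,0,2],[0,0,0,0,0,0,2],[0,0,0,0,0,0,2],[0,0,0,0,0,0,2],[0,0,0,0,0,0,2]]'
python3 - <<'E'
from h import *
st=monitor.read_state(); print(st["eef_pos"],st["eef_rot"],st["moment"].round(3))
c=vision.camera("wrist"); cv2.imwrite("pics/w9raw.png",c["color"])
ct=vision.camera("top"); t=ct["color"]; cv2.imwrite("pics/t9raw.png",t)
a=cv2.resize(np.clip(c["color"][105:205,215:295].astype(int)*2,0,255).astype(np.uint8),None,fx=6,fy=6,interpolation=cv2.INTER_CUBIC)
b=cv2.resize(np.clip(t[130:170,215:255].astype(int)*3.5,0,255).astype(np.uint8),None,fx=7,fy=7,interpolation=cv2.INTER_CUBIC)
s=vision.camera("side")["color"]; cv2.imwrite("pics/s9raw.png",s)
d=cv2.resize(s[160:210,245:285],None,fx=7,fy=7,interpolation=cv2.INTER_CUBIC)
W=np.zeros((640,760,3),np.uint8); W[:600,:480]=a; W[:280,480:]=b; W[285:635,480:]=d
W=W[:600]; cv2.imwrite("pics/c9.png",W)
E
```

```text
clock: 19.4
eef_pos: [523.5, 123.4, 69.5]
eef_rot: [-3.141, -0.018, 1.646]
wrist_force: [1.1, -0.2, -4.6]
finger_gap: 11.5
[523.54519567 123.41918012  69.5074348 ] [-3.14109564 -0.0183682   1.64580632] [-0.082  0.042 -0.028]
```

View pics/c9.png

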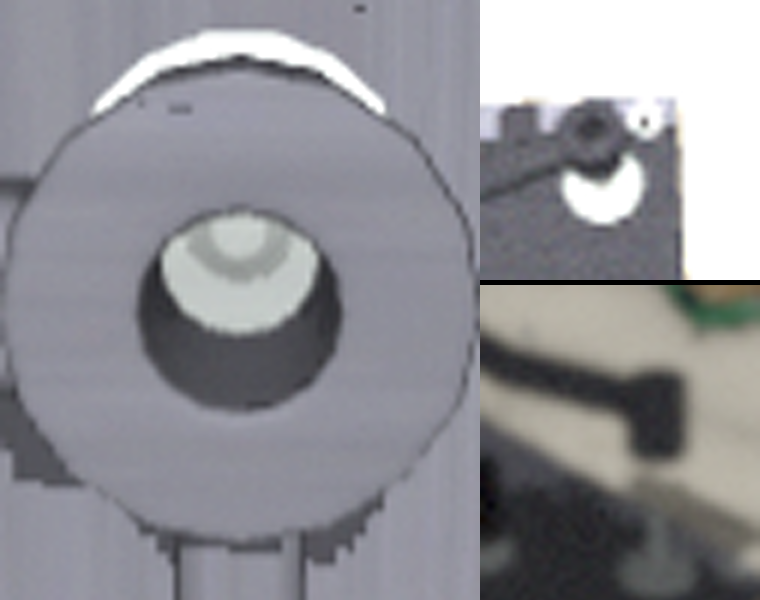

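```bash
python3 - <<'E'
from h import *
c=vision.camera("side"); M=pose(c)
s0=cv2.cvtColor(cv2.imread("pics/side0.png"),cv2.COLOR_BGR2GRAY)
def edge(P,r,dirn,z):  # extreme projected row of a circle
    th=np.linspace(0,2*np.pi,361); q=proj(c,np.c_[P[0]+r*np.cos(th),P[1]+r*np.sin(th),np.full(361,z)],M); return q
# seat offset
S=[554.05,7.85]; q=edge(S,13,0,16)
print("seat pred x",q[:,0].min(),q[:,0].max(),"y",q[:,1].min(),q[:,1].max())
crop(s0,250,180,40,30,16,"pics/s0seat.png")
def cross(p,y0,lev):
    out=[]
    for i in range(len(p)-1):
        if (p[i]-lev)*(p[i+1]-lev)<0: out.append(round(y0+i+(lev-p[i])/(p[i+1]-p[i]),2))
    return out
for n in("s8raw","s9raw"):
    g=cv2.cvtColor(cv2.imread(f"pics/{n}.png"),cv2.COLOR_BGR2GRAY).astype(float)
    p=g[160:195,268:273].mean(1); print(n,p.round()[::1].astype(int).tolist()); print(cross(p,160,(p.min()+np.percentile(p,75))/2))
    r=g[174:181,255:285].mean(0); print(" cols",cross(r,255,(r.min()+np.percentile(r,80))/2))
for z0 in (64,66,68,70): 
    a=edge(S,12,0,z0+32);b=edge(S,12,0,z0); print(z0,"top edge",a[:,1].min().round(2),"bottom edge",b[:,1].max().round(2),"cols",a[:,0].min().round(2),a[:,0].max().round(2))
E
```

```text
seat pred x 264.47715315376075 274.26184903762055 y 196.85638339552642 201.72328684062578
s8raw [126, 138, 149, 159, 167, 171, 174, 176, 174, 165, 142, 98, 57, 47, 46, 48, 46, 48, 45, 48, 46, 46, 53, 76, 117, 152, 161, 146, 122, 107, 100, 94, 88, 83, 80]
[np.float64(171.0), np.float64(183.53), np.float64(190.42)]
 cols [np.float64(262.76), np.float64(273.92)]
s9raw [125, 139, 149, 160, 167, 171, 174, 175, 177, 176, 167, 141, 96, 56, 48, 46, 46, 47, 46, 45, 47, 48, 48, 50, 76, 116, 141, 139, 120, 107, 101, 95, 90, 86, 81]
[np.float64(172.02), np.float64(184.48), np.float64(191.0)]
 cols [np.float64(259.84), np.float64(273.89)]
64 top edge 170.19 bottom edge 185.44 cols 264.41 273.75
66 top edge 169.5 bottom edge 184.75 cols 264.4 273.75
68 top edge 168.8 bottom edge 184.06 cols 264.38 273.75
70 top edge 168.1 bottom edge 183.38 cols 264.37 273.74
```

View pics/s0seat.png

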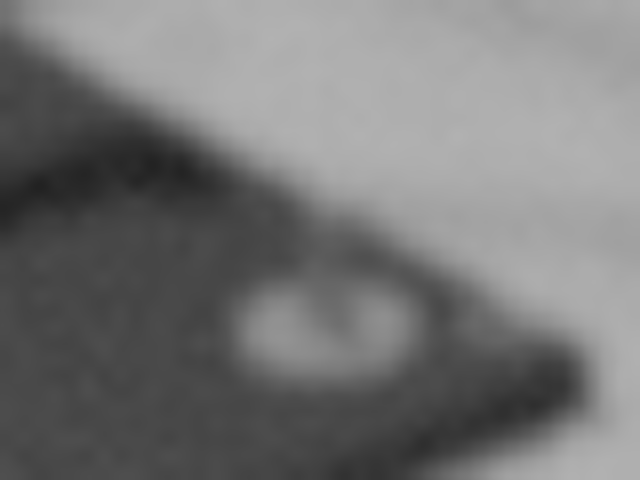

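```bash
python3 - <<'E'
from h import *
c=vision.camera("side"); M=pose(c)
g=cv2.cvtColor(cv2.imread("pics/side0.png"),cv2.COLOR_BGR2GRAY).astype(float)
th=np.linspace(0,2*np.pi,361)
def ring(P,r,z): return proj(c,np.c_[P[0]+r*np.cos(th),P[1]+r*np.sin(th),np.full(361,z)],M)
for nm,P,h,r in (("eye",(621.7,-320.5),32,12),("linkB",(609.95,-140.45),28,13),("linkA",(462.05,-170.05),28,13)):
    a=ring(P,r,h);b=ring(P,r,0)
    print(nm,"pred top",a[:,1].min().round(2),"bot",b[:,1].max().round(2),"mid",((a[:,1].min()+b[:,1].max())/2).round(2),"cols",a[:,0].min().round(1),a[:,0].max().round(1))
    u=int(round(a[:,0].mean()+.6)); y0=int(a[:,1].min())-8; p=g[y0:y0+36,u-2:u+3].mean(1); print("  ",y0,p.round().astype(int).tolist())
# wrist control: level lever on the table
d=np.load("w5.npz"); st={"eef_pos":d["pos"],"eef_rot":d["rot"]}; c=vision.camera("wrist"); M=pose(c,st)
f=lambda uv:((uv-[210,95]+.5)*8-.5)
P=(452.8,-344.5)
a=f(ring(P,8,38));b=f(ring(P,8,0));o=f(ring(P,20,38))
print("w5 control: top hole y",a[:,1].min().round(),a[:,1].max().round(),"bottom rim ymin/max",b[:,1].min().round(),b[:,1].max().round(),"boss ymin",o[:,1].min().round(),"seen 208 352 / 325 / 105")
E
```

```text
eye pred top 239.63 bot 257.66 mid 248.65 cols 376.5 387.4
   231 [106, 105, 106, 107, 106, 105, 119, 144, 158, 149, 121, 84, 62, 58, 62, 62, 55, 53, 53, 50, 48, 48, 48, 46, 48, 54, 75, 95, 104, 116, 128, 136, 146, 154, 159, 162]
linkB pred top 209.33 bot 224.43 mid 216.88 cols 317.8 328.3
   201 [171, 170, 171, 170, 168, 166, 166, 164, 159, 142, 107, 75, 62, 62, 61, 51, 46, 46, 47, 45, 44, 45, 51, 68, 96, 129, 155, 167, 170, 168, 164, 160, 159, 158, 155, 150]
linkA pred top 234.99 bot 251.75 mid 243.37 cols 277.3 288.8
   226 [172, 172, 173, 173, 173, 173, 171, 169, 165, 154, 129, 93, 67, 58, 61, 65, 58, 50, 47, 44, 45, 45, 44, 45, 52, 72, 105, 136, 157, 167, 170, 171, 173, 173, 172, 170]
w5 control: top hole y 217.0 356.0 bottom rim ymin/max 201.0 324.0 boss ymin 111.0 seen 208 352 / 325 / 105
```

The controls disagree:

| Source | Lever tilt before the trim (rad) |
|---|---|
| Side view, checked against resting parts | about +0.018 |
| Wrist view, checked against the lever on the table | about 0 |
| Moment at lift | balanced, about 0 |

I'll take back half of the trim, which leaves at most about 0.01 rad of error either way, and do a last check.

```bash
python3 -m jog '[[0,0.02,0,0,-0.009,0,2],[0,0,0,0,0,0,2],[0,0,0,0,0,0,2],[0,0,0,0,0,0,2],[0,0,0,0,0,0,2],[0,0,0,0,0,0,2],[0,0,0,0,0,0,2],[0,0,0,0,0,0,2]]' 55
python3 - <<'E'
from h import *
st=monitor.read_state(); print(st["eef_pos"].round(2),st["eef_rot"].round(4),st["finger_gap"],st["wrist_force"].round(1),st["qd"].round(4))
T=R.from_euler("xyz",st["eef_rot"]).as_matrix()
g=lambda x,y,z: st["eef_pos"]+T@np.array([52.7-x, y,3.4-z])   # lever x -> -tool x ; lever y -> tool y(=+world x)
# tilt of lever in tool: between 0 and eye-up .018 -> take .009 -> level now; use yaw only
yaw=st["eef_rot"][2]-np.pi; Rz=R.from_euler("z",yaw).as_matrix()
L=lambda x,y:(st["eef_pos"]+T@[0,0,-18.8]*1)[:2]+(Rz@np.array([x-52.7,y,0]))[:2]
print("boss",L(0,0).round(1),"eye",L(170,22).round(1),"pins [519.8-520.2 175.3] [554.1 7.9]")
for n in("top","side"):
    cv2.imwrite(f"pics/{n}10.png",vision.camera(n)["color"])
E
```

```text
clock: 20.5
eef_pos: [523.8, 123.4, 69.5]
eef_rot: [-3.141, -0.009, 1.646]
wrist_force: [-0.4, -0.2, -5.8]
finger_gap: 11.7
[523.76 123.4   69.51] [-3.1411 -0.0094  1.6458] 11.678727323803741 [-0.4 -0.2 -5.8] [-0.0008  0.0007 -0.0012 -0.0012  0.0004 -0.0005]
boss [519.8 175.8] eye [554.5   7.9] pins [519.8-520.2 175.3] [554.1 7.9]
```

View pics/side10.png

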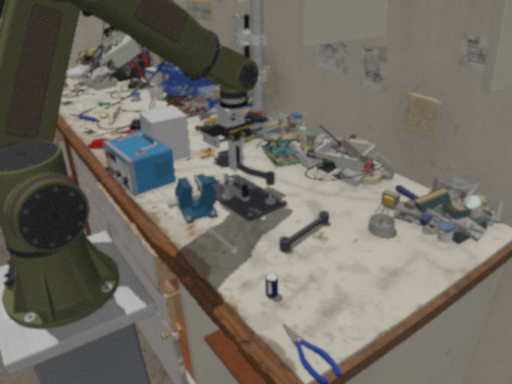

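View pics/top10.png

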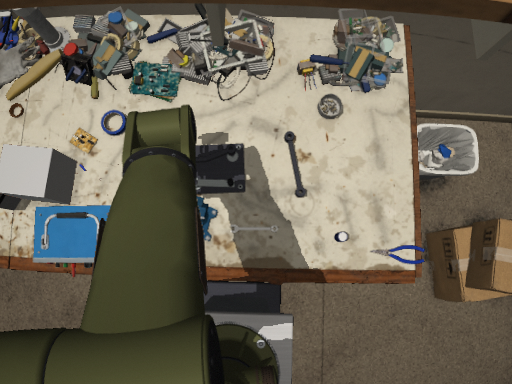

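The link (290,135)-(300,192), capacitor (341,237) and spanner (255,229) are where they started. The lever's holes are computed within about 0.5 mm of the pins and the arm is still, so I'm handing in.

```bash
python3 -c "
from cell import order; print(order.sign_off())"
```

```text
the job is handed in; nothing more can be done
None
```

The strap is out at its stop, and the gripper is holding the lever about 5 cm above its seats, over both pins. I handed the job in at about 20.6 s.

- **Strap:** I gripped the knob and swung it out until the push force rose to 24 N. The top camera then read about 1.66 rad against the 1.65 rad stop.
- **Lever:** I picked it up at the balance point; the gap is 11.7 mm at 55 N. At lift the tipping moment was about 0, so it hung balanced.
- **Holes over pins:** From the robot pose and camera measurements, the boss hole is at (519.8, 175.8) and the thick pin at about (519.9, 175.3). The eye is at (554.5, 7.9) and the thin pin at (554.1, 7.9). The underside is about 66 mm above the worktop, about 50 mm above the seats.
- **Bystanders:** The link, capacitor and spanner look unmoved in the last top picture.

**Checks that disagreed:**
- **Level:** The side view showed the eye about 0.02 rad high. The wrist view, compared with the lever lying on the table, showed it level. I kept half of a 0.018 rad correction, so up to about 0.01 rad of tilt may remain.
- **Cameras:** The top and wrist cameras differed by about 2 mm. I corrected for this using wrist pictures at two tool angles.
- **Thick pin:** It was last seen through the boss hole in the wrist view before the level trim, within about 1 mm. The arm hides it from above, so the final boss position was not seen directly.

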